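# Load the steriliser chest and close it over its locking lid stay

## Robot

A 7-joint arm with a two-finger parallel gripper is mounted at the origin on the work surface. World frame = base frame: x ahead of the robot, y to its left, z up, the work surface at z = 0. Lengths are in mm, angles in rad, forces in N, time in s.
With the tool pointing down it reaches from about 425 to 975 mm from the base axis. Payload 16.7 kg.
Tool frame: the origin (TCP) lies on the centre line of the jaws, within the pads' length; the fingertips stand 8 mm ahead of it and the grasp point (between the pads) lies 11 mm behind it (nose_length is the distance from the TCP to the fingertips, in mm); z points along the fingers, y is the line along which they close (so a half turn about z gives the same grasp; the last joint's range is limited). The gripper opens to 85 mm and grips with 20 to 120 N. Pads are 22 mm wide; open, the fingers measure 114 mm over their backs; the gripper's body (76 mm by 85 mm) begins 54 mm behind the grasp point. The pads swing forward as they close: fully open they stand 13 mm farther back than shut.
Start: joints at [1.038, 0.426, 0.074, 1.606, -0.034, 1.111, -0.067], TCP at [252.092, -626.12, 239.302] pointing down, gripper open.
Joint ranges: [-2.85, 2.85], [-0.5, 2.14], [-1.23, 1.37], [0.21, 2.46], [-1.02, 4.16], [0.16, 2.05], [-2.73, 2.73]. Speed limits (rad/s): [1.89, 1.89, 2.39, 2.39, 3.01, 3.01, 3.01].

## Interface

Orientations are given as a rotation vector (axis times angle).
In Python, from workcell import read_state, camera, calibration, close_job, nose_length gives the robot as it stands.
- The arm moves only by the shell command python3 -m jog 'ROWS' [FORCE]. ROWS is JSON, a list of rows, each an object with "rotation": the turn, a rotation vector about the world's x, y, z in rad, a list of three; "linear": the shift along the world's x, y, z in m, a list of three; "gripper": the finger opening in m, from 0 to 0.0854. In form: [{"rotation": [wx, wy, wz], "linear": [tx, ty, tz], "gripper": gripper}, ...]. A call has 1 to 10 rows; each row shifts and turns the commanded pose from where the row before left it; what a row does not reach is not made up. A row lasts 1/12 s, in which the tool goes at most 41.7 mm and 7.16 degrees, less where a joint would pass 70% of its speed; a pose out of reach is approached as far as the arm can. A call with a gripper value outside its range is refused whole. The fingers move at their own pace and stop on an object; FORCE is the grip in N (left out, the last holds). Time passes only in rows, so rows that do not move let the fingers close. It gives the time, the measured TCP pose, the force, the opening and the grip force at its end, in the units of the state.
- read_state(): the state, without advancing time (a new reading comes with each control period).
- camera(name): name is "scene" or "top" or "wrist"; returns the picture (480x640x3 uint8, blue, green, red); there is no depth.
- calibration(name): a dict with "fx", "fy", "cx", "cy" (pixels), "extrinsics" (4x4, takes a point from camera to world coordinates). Camera axes: x right, y down, z forward; pixel columns grow to the right and rows downward; lengths in mm; the calibration is good to about 2 mm. A picture is of the moment at which its call begins: read the wrist's pose just before it. calibration takes no time and is no camera call; for the wrist camera it gives the pose at the moment of the call.
- close_job(): hands the job in; it is judged then, once.
The state is a dict: "clock": time; "q": joint angles; "dq": joint speeds; "effort": joint torques, N m; "position": TCP position; "eef_rot": TCP orientation; "force": force on the tool from outside, world axes, zero at the start; "ft_torque": the same for the moment, N m; "gripper_width": opening from 0.0 (shut) to 1.0 (fully open); "grasp_force": force on a finger pad.
Only numpy, scipy, OpenCV 4.12 (cv2) and the standard library are available. Lean on these libraries where they do the work, as an engineer would, in place of code of your own. Each camera call takes 0.05 s, during which the arm holds its last target. There are 200 camera calls.

## Task

Raise the steriliser chest's lid by its bar until the folding stay is pulled straight, then ease the lid back a little so that the stay's knee swings over centre and the lid stands locked open with nobody holding it; then set the instrument carrier upright on the perforated floor inside, without dropping it. To close, lift the lid a little again to take the load off the stay, let go (the stiff hinge keeps it up), push the roller on the knee gently inwards, towards the hinge and down, so that the stay folds (it must give easily: lift again rather than force it), and lower the lid fully shut without slamming it. Leave the other things where they stand.

Things in the scene. Friction and masses are not known exactly. Their poses are not given: they have to be found in the camera images.
- chest: Grey steel steriliser chest, fixed, 220 (x) x 180 (y) x 115 mm high; origin: centre of its underside, z up. Inside 200 x 160 mm; its perforated floor is 60 mm above the origin, 55 mm below the rim. Lid hinged along x on the rim at y = +90, free edge at y = -95. The folding stay is outside the end face at x = +110; its lower pivot is fixed at y = -60, z = +95 mm.
- lid_hinge (a point): Middle of the lid's hinge line, at (0, +90, +115) mm in the chest's frame; its axes are the chest's. The hinge is stiff: the lid stays at any angle where it is left. Moving it takes about 9 N at the bar upwards and 1 to 5 N downwards.
- lid (a joint): Angle of the lid, rad: 0 shut, growing as it opens; the bar moves on an arc of radius 222 mm about the hinge line. The stay is straight and stops the lid hard at about 1.45; eased back from there, the lid rests on the locked stay at about 1.34. Hauling it past 1.485 (some 40 N at the bar) strains the stay.
- lid_bar (a point): Centre of the level round steel bar, 10 mm thick, along the chest's x off the free edge of the flat grey lid (10 mm thick, 0.8 kg). Free over 120 mm between its two arms; 32 mm clear between bar and lid edge. Lid shut: at (0, -132, +121) mm in the chest's frame; at 1.34 rad: (0, +45, +333). Axes turn with the lid.
- stay_upper: Upper link of the flat steel stay (12 mm wide, two links of 86 mm between pivots); origin: its pivot on the lid's end edge, 80 mm from the hinge line. The whole stay (links and roller) must never bear a push of more than 10 N; do not pinch it.
- stay_knee (a joint): Angle of the stay's knee, rad: 0 folded (lid shut), 2.27 straight, 2.87 swung over centre on its stop (locked). A weak spring urges it to the lock. On the lock it takes some 14 N to push back; with the lid first lifted to the straight stay, about 3 to 4 N. Below about 2.0 it is clearly folded and stays so; the lid can then be lowered, the stay folding by itself.
- knee_pin (a point): Axis of the level steel roller on the knee, 14 mm thick, 36 mm long, sticking out along the chest's +x; it turns freely. This point is its middle: push here. It swings on 86 mm about the stay's lower pivot. In the chest's frame x = +144 mm; locked y = -9, z = +164; straight y = +10, z = +145; clearly folded y = +17, z = +133 (on towards +y and down).
- carrier_fin (a point): Gripping point of the upright black fin in the middle of the steel instrument carrier that stands loose on the counter, 34 mm above the carrier's underside, z up. Fin 40 mm long (x), 12 mm thick (y), reaching from 8 to 50 mm above the underside. Tray 110 (x) x 50 (y) x 8 mm (11 mm at the ends), about 0.25 kg.
- jar: White jar with a lid, 64 mm across, 85 mm tall, a bystander; origin at the centre of its underside.
- dish: Low amber glass dish, 84 mm across, 18 mm tall, a bystander; origin at the centre of its underside.
- carton: Small carton, 60 x 100 x 55 mm tall, a bystander; origin at the centre of its underside.
There are look-alikes about, which are no part of the job. What is shaped like the part that bears carrier_fin but yellow is not meant.

How it is judged:
By the outcome, as a careful person would: the job done as asked, in the order asked, and still so for the second after the job is handed in, with the robot touching nothing.
It also fails if it takes over 72 s, if anything falls off the work surface, if the arm or the gripper's body presses on something with over 40 N, if the wrist force passes 120 N, or if a joint passes its speed limit or range.

## Working session

There is one attempt and no reset: what is moved stays moved. The work goes in short steps, Python scripts to look and compute and a shell command to move; the robot and the scene stay as the last step left them, time stands still between calls to the robot, and variables do not carry over. Pictures are saved under pics/ and viewed, at most 10 in all, crops included, and the job is handed in when it is done.

```bash
mkdir -p pics; ls; python3 - <<'E'
from workcell import *
import cv2,numpy as np
print(read_state()); print(nose_length if not callable(nose_length) else nose_length())
for n in("scene","top"):
    cv2.imwrite(f"pics/{n}0.png",camera(n)); c=calibration(n); print(n,c)
E
```

```text
pics
{'clock': 0.0, 'q': array([ 1.0385429 ,  0.42667451,  0.07383676,  1.60658616, -0.03410018,
        1.11077905, -0.06714186]), 'dq': array([-3.34691089e-04,  2.34972393e-03,  1.35550850e-03, -1.28988796e-03,
       -1.75636850e-05,  3.36454245e-04,  6.42556315e-05]), 'effort': array([ 3.63460276e-04, -9.49826932e+01,  3.76107618e+00, -4.63519585e+01,
        1.92185777e-02,  1.01065243e-02,  9.01455201e-05]), 'position': array([ 251.93944405, -625.81351356,  238.657713  ]), 'eef_rot': array([-3.08312707e+00, -5.97253119e-01,  4.73789998e-04]), 'force': array([-0.38537358,  0.33868951,  0.36078144]), 'ft_torque': array([-0.00935737,  0.03807362, -0.01433283]), 'grasp_force': 0.0, 'gripper_width': 0.9965929389954239}
8.0
scene {'fx': 520.4863612246853, 'fy': 520.4863612246853, 'cx': 315.3215779345731, 'cy': 253.14656229920007, 'extrinsics': array([[-8.58386534e-01,  4.16308341e-01, -2.99766448e-01,
         8.38613203e+02],
       [ 5.12897134e-01,  7.08343159e-01, -4.84960306e-01,
         5.09760751e+02],
       [ 1.04444927e-02, -5.70032749e-01, -8.21555584e-01,
         9.22354799e+02],
       [ 0.00000000e+00,  0.00000000e+00,  0.00000000e+00,
         1.00000000e+00]])}
top {'fx': 487.8819873233336, 'fy': 487.8819873233336, 'cx': 312.6150719243608, 'cy': 234.77164938849742, 'extrinsics': array([[-2.08436963e-02, -9.85154598e-01,  1.70399410e-01,
         3.32182192e+02],
       [-9.99628392e-01,  2.35303485e-02,  1.37622563e-02,
         3.54943353e+00],
       [-1.75675076e-02, -1.70049232e-01, -9.85278966e-01,
         1.16404849e+03],
       [ 0.00000000e+00,  0.00000000e+00,  0.00000000e+00,
         1.00000000e+00]])}
```

View pics/scene0.png

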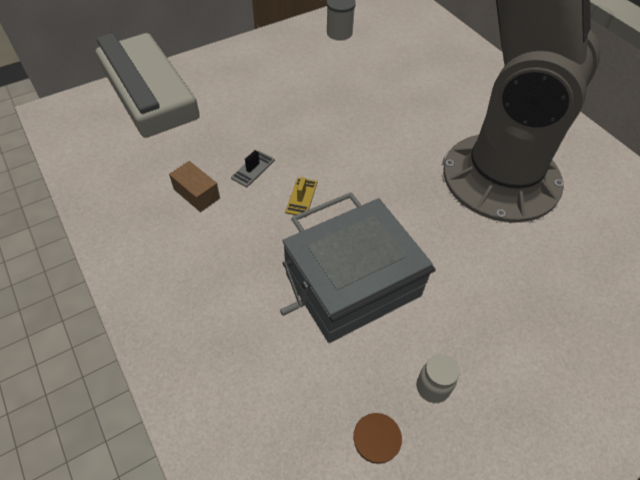

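View pics/top0.png

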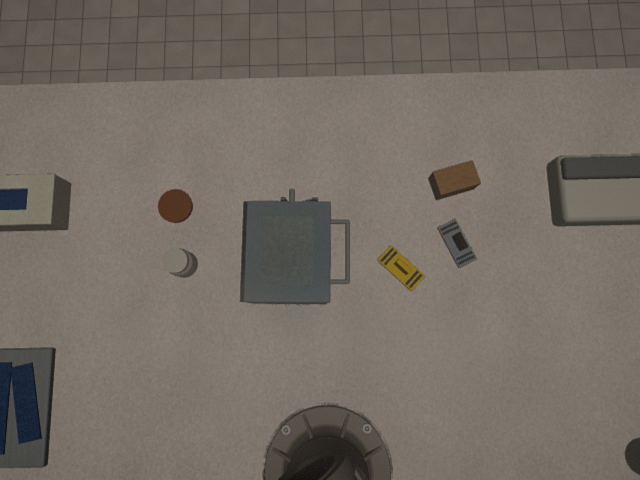

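The chest's axes nearly match the world's: bar at top-view column 348 (world −y side), stay and roller at (292,193) on the far side. The black-finned carrier is at (457,243); the yellow look-alike is at (401,268).

```bash
cat > h.py <<'E'
import numpy as np,cv2
from workcell import *
def ray(n,uv,c=None):
    c=c or calibration(n);E=c["extrinsics"];d=E[:3,:3]@np.array([(uv[0]-c["cx"])/c["fx"],(uv[1]-c["cy"])/c["fy"],1.]);return E[:3,3],d
def plane(n,uv,z,c=None):
    o,d=ray(n,uv,c);return o+d*(z-o[2])/d[2]
def two(uv1,uv2,n1="top",n2="scene"):
    o1,d1=ray(n1,uv1);o2,d2=ray(n2,uv2);t=np.linalg.lstsq(np.c_[d1,-d2],o2-o1,rcond=None)[0]
    p,q=o1+t[0]*d1,o2+t[1]*d2;return (p+q)/2,np.linalg.norm(p-q)
def proj(n,p):
    c=calibration(n);E=c["extrinsics"];q=E[:3,:3].T@(np.array(p)-E[:3,3]);return np.array([c["cx"]+c["fx"]*q[0]/q[2],c["cy"]+c["fy"]*q[1]/q[2]])
E
python3 - <<'E'
from h import *
np.set_printoptions(precision=1,suppress=True)
t=cv2.imread("pics/top0.png");s=cv2.imread("pics/scene0.png")
def comps(img,m,box,mn=15):
    x0,y0,x1,y1=box;k=np.zeros(m.shape,np.uint8);k[y0:y1,x0:x1]=m[y0:y1,x0:x1]
    n,l,st,ce=cv2.connectedComponentsWithStats(k)
    return [(st[i].tolist(),ce[i],cv2.minAreaRect(np.argwhere(l==i)[:,::-1].astype(np.float32))) for i in range(1,n) if st[i][4]>=mn]
def cool(i): i=i.astype(int);return (i[...,0]>=i[...,2]-1).astype(np.uint8)
def dark(i): return (i.max(2)<38).astype(np.uint8)
print("lid+bar");[print(c) for c in comps(t,cool(t),(225,175,365,320))]
print("tray");[print(c) for c in comps(t,cool(t),(425,210,490,275))]
print("fin top");[print(c) for c in comps(t,dark(t),(430,215,485,275),8)]
print("fin scene");[print(c) for c in comps(s,dark(s),(225,140,282,192),8)]
k=cool(t)
print("bar rows", [np.flatnonzero(k[r,325:365])+325 for r in(210,235,250,265,275)])
print("bar ends",[np.flatnonzero(k[200:300,c])+200 for c in(338,341,346,348)])
print("lid cols",[np.flatnonzero(k[r,230:335])[[0,-1]]+230 for r in(212,250,295)],"rows",[np.flatnonzero(k[190:315,c])[[0,-1]]+190 for c in(252,270,320)])
o=np.hstack([cv2.resize(t[180:310,235:355],None,fx=3,fy=3),cv2.resize(t[200:330,370:490],None,fx=3,fy=3)])
cv2.imwrite("pics/c1.png",o)
E
```

```text
lid+bar
([243, 199, 105, 105, 7116], array([288.7, 252.2]), ((295.0, 251.0), (104.0, 104.0), 90.0))
tray
([439, 221, 37, 46, 403], array([456.3, 246.6]), ((456.8646545410156, 243.03439331054688), (45.17494201660156, 19.099449157714844), 61.69924545288086))
fin top
([453, 235, 5, 5, 12], array([454.8, 237.3]), ((454.85296630859375, 237.4117889404297), (4.123105525970459, 3.395498752593994), 75.96376037597656))
fin scene
([246, 151, 14, 21, 195], array([252., 161.]), ((251.75003051757812, 160.75001525878906), (12.020814895629883, 19.798988342285156), 45.0))
bar rows [array([325, 326, 327, 328, 329]), array([325, 326, 327, 328, 329]), array([325, 326, 327, 328, 329]), array([325, 326, 327, 328, 329]), array([325, 326, 327, 328, 329, 347])]
bar ends [array([221, 281]), array([221, 281]), array([221, 281]), array([242, 251, 253, 270, 272])]
lid cols [array([246, 329]), array([246, 329]), array([244, 329])] rows [array([202, 299]), array([202, 303]), array([202, 301])]
```

View pics/c1.png

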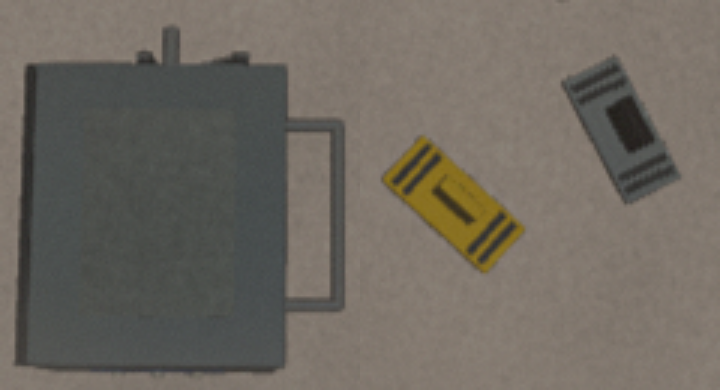

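The crop shows the bar's centre line at top-view column 347.5, rows 221–281, so its middle is about (347.5,251.2). The fin top is at (460,241), and the tray's long axis runs about 62° from the image columns direction.

```bash
python3 - <<'E'
from h import *
np.set_printoptions(precision=1,suppress=True)
for u in((347.5,221),(347.5,281.3),(347.5,251.2)): print("bar",plane("top",u,121))
for u in((330.5,201.7),(330.2,302.5)): print("lid edge corners z125",plane("top",u,125))
A=plane("top",(347.5,221),121);B=plane("top",(347.5,281.3),121);print("chest yaw",np.degrees(np.arctan2(A[1]-B[1],A[0]-B[0])))
print("proj bar in scene",proj("scene",A),proj("scene",B))
c=np.array([456.9,243.0]);d=22*np.array([np.cos(np.radians(61.7)),np.sin(np.radians(61.7))])
P=plane("top",c,8);a=plane("top",c+d,8);b=plane("top",c-d,8);print("tray",P,a,b,np.linalg.norm(a-b),"yaw",np.degrees(np.arctan2(b[1]-a[1],b[0]-a[0])))
print("fin",plane("top",(460.3,241.3),40),plane("top",(460.3,241.3),50)); print(two((460.3,241.3),(251.8,160.8)))
E
python3 - <<'E'
import cv2,numpy as np
s=cv2.imread("pics/scene0.png")
cv2.imwrite("pics/c2.png",np.hstack([cv2.resize(s[185:345,270:440],None,fx=2.6,fy=2.6),cv2.resize(s[140:300,225:320],None,fx=2.6,fy=2.6)]))
E
```

```text
bar [541.2 -58.5 121. ]
bar [410.2 -54.1 121. ]
bar [474.9 -56.3 121. ]
lid edge corners z125 [584.3 -22.6 125. ]
lid edge corners z125 [366. -16. 125.]
chest yaw -1.8905050140708326
proj bar in scene [292.7 217.8] [349.8 193.7]
tray [ 504. -324.    8.] [ 457.  -345.3    8. ] [ 551.6 -302.4    8. ] 103.81264604860438 yaw 24.389383953146453
fin [ 503.  -323.1   40. ] [ 501.5 -320.2   50. ]
(array([ 504.9, -326.9,   25.8]), np.float64(0.81103786267911))
```

View pics/c2.png

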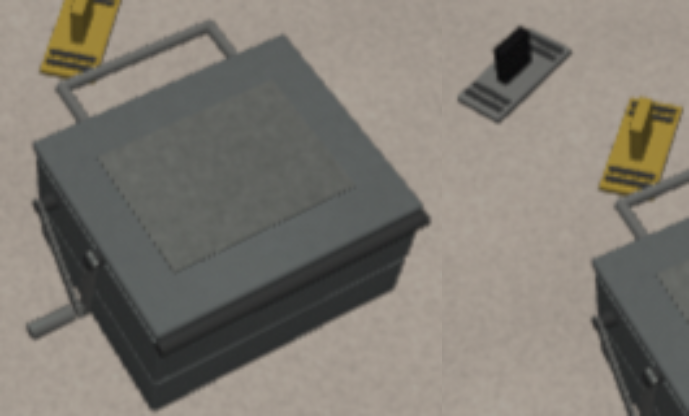

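Scene-view bar ends (294,219) and (351.5,194) agree with the top-view bar within about 2 mm. That puts the bar middle at (475.5,−56.3,121), the chest yaw at −1.9° and the carrier at (504,−324) with yaw 24.4°. Moving above the bar.

```bash
python3 -m jog '[{"rotation":[0,0,-0.0415],"linear":[0.0112,0.0285,-0.0015],"gripper":0.034},{"rotation":[0,0,-0.0415],"linear":[0.0112,0.0285,-0.0015],"gripper":0.034},{"rotation":[0,0,-0.0415],"linear":[0.0112,0.0285,-0.0015],"gripper":0.034},{"rotation":[0,0,-0.0415],"linear":[0.0112,0.0285,-0.0015],"gripper":0.034},{"rotation":[0,0,-0.0415],"linear":[0.0112,0.0285,-0.0015],"gripper":0.034},{"rotation":[0,0,-0.0415],"linear":[0.0112,0.0285,-0.0015],"gripper":0.034},{"rotation":[0,0,-0.0415],"linear":[0.0112,0.0285,-0.0015],"gripper":0.034},{"rotation":[0,0,-0.0415],"linear":[0.0112,0.0285,-0.0015],"gripper":0.034},{"rotation":[0,0,-0.0415],"linear":[0.0112,0.0285,-0.0015],"gripper":0.034},{"rotation":[0,0,-0.0415],"linear":[0.0112,0.0285,-0.0015],"gripper":0.034}]' 40
python3 -m jog '[{"rotation":[0,0,0],"linear":[0.0112,0.0285,-0.0015],"gripper":0.034},{"rotation":[0,0,0],"linear":[0.0112,0.0285,-0.0015],"gripper":0.034},{"rotation":[0,0,0],"linear":[0.0112,0.0285,-0.0015],"gripper":0.034},{"rotation":[0,0,0],"linear":[0.0112,0.0285,-0.0015],"gripper":0.034},{"rotation":[0,0,0],"linear":[0.0112,0.0285,-0.0015],"gripper":0.034},{"rotation":[0,0,0],"linear":[0.0112,0.0285,-0.0015],"gripper":0.034},{"rotation":[0,0,0],"linear":[0.0112,0.0285,-0.0015],"gripper":0.034},{"rotation":[0,0,0],"linear":[0.0112,0.0285,-0.0015],"gripper":0.034},{"rotation":[0,0,0],"linear":[0.0112,0.0285,-0.0015],"gripper":0.034},{"rotation":[0,0,0],"linear":[0.0112,0.0285,-0.0015],"gripper":0.034}]'
python3 -m jog '[{"rotation":[0,0,0],"linear":[0,0,0],"gripper":0.034}]'
python3 - <<'E'
from h import *
cv2.imwrite("pics/w1.png",camera("wrist"));c=calibration("wrist");print(c);print(proj("wrist",(475.5,-56.3,121)),proj("wrist",(541,-58.5,121)),proj("wrist",(410,-54,121)))
E
```

```text
clock: 0.93
position: [364.2, -339.6, 224.1]
eef_rot: [-3.141, 0.054, 0.0]
force: [1.9, -0.7, -0.1]
gripper_width: 0.396
grasp_force: 0.0
clock: 1.77
position: [476.2, -54.6, 209.2]
eef_rot: [-3.141, 0.051, 0.0]
force: [0.8, -1.2, 0.2]
gripper_width: 0.398
grasp_force: 0.0
clock: 1.85
position: [477.5, -50.7, 209.1]
eef_rot: [-3.14, 0.041, -0.001]
force: [-0.2, 0.8, 0.4]
gripper_width: 0.402
grasp_force: 0.0
{'fx': 407.1989267493799, 'fy': 407.1989267493799, 'cx': 320.44314528459216, 'cy': 232.93291461124474, 'extrinsics': array([[-2.69360252e-02, -9.53755304e-01, -2.99374801e-01,
         5.53536411e+02],
       [-9.99636270e-01,  2.53000589e-02,  9.34000593e-03,
        -5.65668175e+01],
       [-1.33388009e-03,  2.99517492e-01, -9.54089877e-01,
         3.42841783e+02],
       [ 0.00000000e+00,  0.00000000e+00,  0.00000000e+00,
         1.00000000e+00]])}
[324.13563293 246.77449288] [325.29430554 129.82925061] [322.99573537 345.69409566]
```

View pics/w1.png

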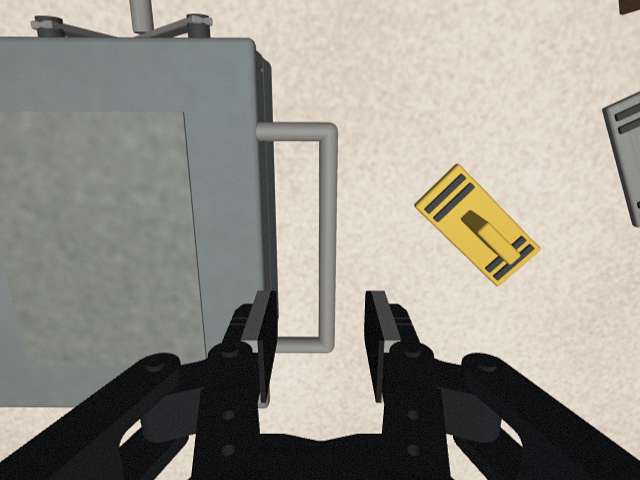

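The wrist view shows the bar vertical at columns 327–329, rows 130–345. That is about 2 mm to −y of the prediction, so I set y = −57.5. I'll descend and grip.

```bash
python3 -m jog '[{"rotation":[0,0,0],"linear":[0,-0.0015,-0.01],"gripper":0.034},{"rotation":[0,0,0],"linear":[0,0,-0.015],"gripper":0.034},{"rotation":[0,0,0],"linear":[0,0,-0.018],"gripper":0.034},{"rotation":[0,0,0],"linear":[0,0,-0.018],"gripper":0.034},{"rotation":[0,0,0],"linear":[0,0,-0.018],"gripper":0.034},{"rotation":[0,0,0],"linear":[0,0,-0.012],"gripper":0.034},{"rotation":[0,0,0],"linear":[0,0,-0.008],"gripper":0.034},{"rotation":[0,0,0],"linear":[0,0,0],"gripper":0.034},{"rotation":[0,0,0],"linear":[0,0,0],"gripper":0.034},{"rotation":[0,0,0],"linear":[0,0,0],"gripper":0.034}]' 40
python3 -m jog '[{"rotation":[0,0,0],"linear":[0,0,0],"gripper":0.0},{"rotation":[0,0,0],"linear":[0,0,0],"gripper":0.0},{"rotation":[0,0,0],"linear":[0,0,0],"gripper":0.0},{"rotation":[0,0,0],"linear":[0,0,0],"gripper":0.0},{"rotation":[0,0,0],"linear":[0,0,0],"gripper":0.0},{"rotation":[0,0,0],"linear":[0,0,0],"gripper":0.0}]' 40
python3 - <<'E'
import numpy as np
# arc increments of the bar in chest y,z for lid angle steps
r=np.hypot(222,6);a0=np.arctan2(6,222)
a=np.r_[np.arange(0,1.45,.08),1.45]
y=90-r*np.cos(a+a0);z=115+r*np.sin(a+a0)
for i in range(1,len(a)): print(round(a[i],2),np.round([y[i]-y[i-1],z[i]-z[i-1],y[i]-y[0],z[i]-z[0]],1))
E
```

```text
clock: 2.73
position: [476.3, -58.0, 110.8]
eef_rot: [3.141, -0.052, 0.001]
force: [0.5, 0.6, 0.2]
gripper_width: 0.399
grasp_force: 0.0
clock: 3.23
position: [476.7, -54.3, 111.1]
eef_rot: [-3.138, 0.046, -0.002]
force: [-3.1, 22.0, 7.7]
gripper_width: 0.097
grasp_force: 39.6
0.08 [ 1.2 17.7  1.2 17.7]
0.16 [ 2.6 17.6  3.8 35.3]
0.24 [ 4.  17.3  7.8 52.6]
0.32 [ 5.4 16.9 13.2 69.5]
0.4 [ 6.7 16.4 19.9 86. ]
0.48 [  8.   15.9  27.9 101.8]
0.56 [  9.2  15.2  37.1 117. ]
0.64 [ 10.4  14.4  47.5 131.4]
0.72 [ 11.5  13.5  59.1 144.9]
0.8 [ 12.6  12.5  71.6 157.4]
0.88 [ 13.5  11.5  85.2 168.9]
0.96 [ 14.4  10.4  99.6 179.3]
1.04 [ 15.2   9.2 114.8 188.5]
1.12 [ 15.9   7.9 130.7 196.4]
1.2 [ 16.5   6.7 147.1 203.1]
1.28 [ 16.9   5.3 164.1 208.4]
1.36 [ 17.3   3.9 181.4 212.3]
1.44 [ 17.6   2.5 199.  214.9]
1.45 [2.200e+00 2.000e-01 2.012e+02 2.151e+02]
```

```bash
python3 -m jog '[{"rotation":[0,0,0],"linear":[0,0.0030,0.003],"gripper":0.0},{"rotation":[0,0,0],"linear":[0,0.0002,0.006],"gripper":0.0},{"rotation":[0,0,0],"linear":[0,0.001,0.009],"gripper":0.0},{"rotation":[0,0,0],"linear":[0,0.0026,0.0176],"gripper":0.0},{"rotation":[0,0,0],"linear":[0,0.004,0.0173],"gripper":0.0},{"rotation":[0,0,0],"linear":[0.0004,0.0054,0.0169],"gripper":0.0},{"rotation":[0,0,0],"linear":[0.0003,0.0067,0.0164],"gripper":0.0}]' 40
python3 -m jog '[{"rotation":[0,0,0],"linear":[0.0003,0.008,0.0159],"gripper":0.0},{"rotation":[0,0,0],"linear":[0.0003,0.0092,0.0152],"gripper":0.0},{"rotation":[0,0,0],"linear":[0.0003,0.0104,0.0144],"gripper":0.0},{"rotation":[0,0,0],"linear":[0.0004,0.0115,0.0135],"gripper":0.0},{"rotation":[0,0,0],"linear":[0.0004,0.0126,0.0125],"gripper":0.0}]'
```

```text
clock: 3.82
position: [477.2, -34.8, 197.7]
eef_rot: [3.141, -0.051, 0.002]
force: [7.4, 0.7, -11.7]
gripper_width: 0.097
grasp_force: 38.8
clock: 4.23
position: [478.8, 14.9, 269.5]
eef_rot: [3.138, -0.054, 0.003]
force: [2.3, -15.9, 2.5]
gripper_width: 0.096
grasp_force: 39.7
```

```bash
python3 -m jog '[{"rotation":[0,0,0],"linear":[0.0005,0.0135,0.0115],"gripper":0.0},{"rotation":[0,0,0],"linear":[0.0005,0.0144,0.0104],"gripper":0.0},{"rotation":[0,0,0],"linear":[0.0005,0.0152,0.0092],"gripper":0.0},{"rotation":[0,0,0],"linear":[0.0005,0.0159,0.0079],"gripper":0.0},{"rotation":[0,0,0],"linear":[0.0005,0.0165,0.0067],"gripper":0.0},{"rotation":[0,0,0],"linear":[0.0006,0.0169,0.0053],"gripper":0.0},{"rotation":[0,0,0],"linear":[0.0003,0.0087,0.002],"gripper":0.0}]' 40
python3 -m jog '[{"rotation":[0,0,0],"linear":[0.0003,0.0087,0.0019],"gripper":0.0},{"rotation":[0,0,0],"linear":[0.0002,0.006,0.001],"gripper":0.0},{"rotation":[0,0,0],"linear":[0.0,0.004,0.0005],"gripper":0.0},{"rotation":[0,0,0],"linear":[0.0,0.0,0.0],"gripper":0.0},{"rotation":[0,0,0],"linear":[0.0,0.0,0.0],"gripper":0.0}]'
```

```text
clock: 4.82
position: [482.3, 118.0, 324.1]
eef_rot: [3.139, -0.052, 0.005]
force: [-11.3, -14.6, 30.6]
gripper_width: 0.101
grasp_force: 43.3
clock: 5.23
position: [482.8, 136.8, 326.9]
eef_rot: [3.141, -0.051, 0.005]
force: [-7.9, -3.7, 24.2]
gripper_width: 0.099
grasp_force: 43.3
```

```bash
python3 -m jog '[{"rotation":[0,0,0],"linear":[-0.0008,0.002,0.002],"gripper":0.0},{"rotation":[0,0,0],"linear":[0,0.002,0.0015],"gripper":0.0},{"rotation":[0,0,0],"linear":[0,0.002,0.0004],"gripper":0.0},{"rotation":[0,0,0],"linear":[0,0,0],"gripper":0.0},{"rotation":[0,0,0],"linear":[0,0,0],"gripper":0.0}]' 40
python3 -m jog '[{"rotation":[0,0,0],"linear":[0,0.001,0],"gripper":0.0},{"rotation":[0,0,0],"linear":[0,0.001,0],"gripper":0.0},{"rotation":[0,0,0],"linear":[0,0,0],"gripper":0.0},{"rotation":[0,0,0],"linear":[0,0,0],"gripper":0.0}]'
```

```text
clock: 5.65
position: [482.7, 141.6, 327.8]
eef_rot: [3.14, -0.053, 0.003]
force: [15.6, -3.0, -17.8]
gripper_width: 0.101
grasp_force: 39.8
clock: 5.98
position: [482.8, 143.3, 328.1]
eef_rot: [3.14, -0.053, 0.004]
force: [14.1, -4.2, -15.8]
gripper_width: 0.098
grasp_force: 40.1
```

```bash
python3 -m jog '[{"rotation":[0,0,0],"linear":[0.001,0.002,-0.0015],"gripper":0.0},{"rotation":[0,0,0],"linear":[0,0.001,0],"gripper":0.0},{"rotation":[0,0,0],"linear":[0,0,0],"gripper":0.0},{"rotation":[0,0,0],"linear":[0,0,0],"gripper":0.0}]' 40
python3 -m jog '[{"rotation":[0,0,0],"linear":[0,0.001,0],"gripper":0.0},{"rotation":[0,0,0],"linear":[0,0.0005,0],"gripper":0.0},{"rotation":[0,0,0],"linear":[0,0,0],"gripper":0.0},{"rotation":[0,0,0],"linear":[0,0,0],"gripper":0.0}]'
```

```text
clock: 6.32
position: [483.1, 146.9, 328.2]
eef_rot: [3.14, -0.052, 0.004]
force: [-0.7, -5.9, 9.7]
gripper_width: 0.095
grasp_force: 42.5
clock: 6.65
position: [483.1, 147.4, 328.2]
eef_rot: [3.139, -0.054, 0.003]
force: [-3.0, -11.1, 12.5]
gripper_width: 0.105
grasp_force: 42.8
```

```bash
python3 -m jog '[{"rotation":[0,0,0],"linear":[0,0.001,0],"gripper":0.0},{"rotation":[0,0,0],"linear":[0,0.0,0],"gripper":0.0},{"rotation":[0,0,0],"linear":[0,0,0],"gripper":0.0}]' 40
python3 - <<'E'
from h import *
# predicted knee pin middle in world with chest origin
th=np.radians(-1.9);O=np.array([480,77.7]);ex=np.array([np.cos(th),np.sin(th)]);ey=np.array([-np.sin(th),np.cos(th)])
for nm,y,z in(("locked",-9,164),("straight",10,145),("folded",17,133)):
    p=np.r_[O+144*ex+y*ey,z];print(nm,p.round(1),proj("scene",p).round(1),proj("top",p).round(1))
s=camera("scene");t=camera("top")
cv2.imwrite("pics/c3.png",np.hstack([cv2.resize(s[180:350,240:400],None,fx=2.4,fy=2.4),cv2.resize(t[165:335,230:390],None,fx=2.4,fy=2.4)]));cv2.imwrite("pics/s1.png",s);cv2.imwrite("pics/t1.png",t)
E
```

```text
clock: 6.9
position: [483.1, 148.0, 328.3]
eef_rot: [3.138, -0.054, 0.003]
force: [-2.0, -14.3, 13.6]
gripper_width: 0.101
grasp_force: 43.0
locked [623.6  63.9 164. ] [285.3 268.7] [289.6 180.3]
straight [624.3  82.9 145. ] [290.7 282.6] [281.4 182.7]
folded [624.5  89.9 133. ] [292.7 289.2] [278.6 184.2]
```

View pics/c3.png

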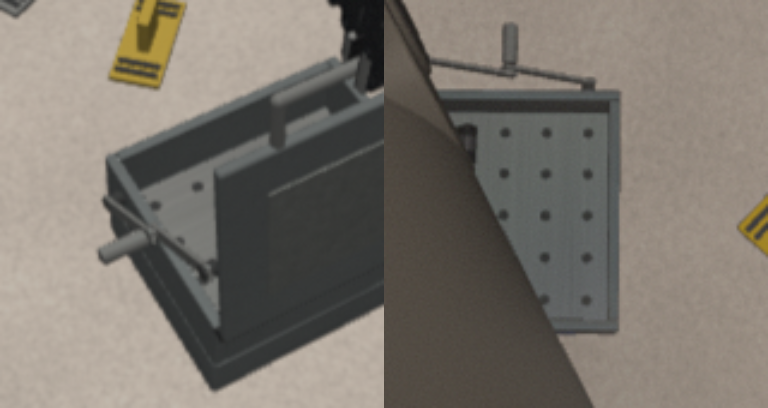

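The roller is at scene (290,283) and top (282,182.5), which matches the predicted straight stay. Now I ease the lid back.

```bash
python3 -m jog '[{"rotation":[0,0,0],"linear":[0,-0.004,0],"gripper":0.0},{"rotation":[0,0,0],"linear":[0,-0.004,0],"gripper":0.0},{"rotation":[0,0,0],"linear":[0,-0.004,-0.0005],"gripper":0.0},{"rotation":[0,0,0],"linear":[-0.0003,-0.004,-0.0005],"gripper":0.0},{"rotation":[0,0,0],"linear":[-0.0004,-0.003,-0.001],"gripper":0.0},{"rotation":[0,0,0],"linear":[0,-0.0025,-0.001],"gripper":0.0},{"rotation":[0,0,0],"linear":[0,0,0],"gripper":0.0},{"rotation":[0,0,0],"linear":[0,0,0],"gripper":0.0},{"rotation":[0,0,0],"linear":[0,0,0],"gripper":0.0}]' 40
python3 - <<'E'
from h import *
cv2.imwrite("pics/s2.png",camera("scene"))
E
python3 -m jog '[{"rotation":[0,0,0],"linear":[0,-0.0015,-0.0005],"gripper":0.0},{"rotation":[0,0,0],"linear":[0,-0.0015,-0.0005],"gripper":0.0},{"rotation":[0,0,0],"linear":[0,0,0],"gripper":0.0},{"rotation":[0,0,0],"linear":[0,0,0],"gripper":0.0}]' 40
python3 - <<'E'
from h import *
a=cv2.imread("pics/s1.png");b=cv2.imread("pics/s2.png");s=camera("scene");t=camera("top")
f=lambda i:cv2.resize(i[230:310,260:330],None,fx=3.5,fy=3.5)
cv2.imwrite("pics/c4.png",np.hstack([f(b),f(s),cv2.resize(t[165:245,250:320],None,fx=3.5,fy=3.5)]))
E
```

```text
clock: 7.75
position: [482.5, 128.3, 325.6]
eef_rot: [3.141, -0.052, 0.004]
force: [-2.7, -4.5, 18.5]
gripper_width: 0.096
grasp_force: 43.4
clock: 8.13
position: [482.5, 125.6, 325.0]
eef_rot: [-3.141, 0.052, -0.005]
force: [-5.1, -4.5, 24.1]
gripper_width: 0.095
grasp_force: 44.0
```

View pics/c4.png

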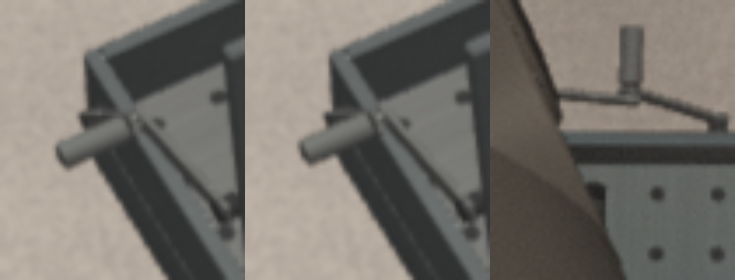

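The roller is now at scene (286,269) and top (290,181), matching the locked prediction. I'll ease the remaining bit and release.

```bash
python3 -m jog '[{"rotation":[0,0,0],"linear":[0,-0.0015,0.0015],"gripper":0.0},{"rotation":[0,0,0],"linear":[0,-0.0015,0.001],"gripper":0.0},{"rotation":[0,0,0],"linear":[0,0,0],"gripper":0.0},{"rotation":[0,0,0],"linear":[0,0,0],"gripper":0.0}]' 40
python3 -m jog '[{"rotation":[0,0,0],"linear":[0,-0.0015,0],"gripper":0.0},{"rotation":[0,0,0],"linear":[0,-0.001,0],"gripper":0.0},{"rotation":[0,0,0],"linear":[0,0,0],"gripper":0.0},{"rotation":[0,0,0],"linear":[0,0,0],"gripper":0.0}]' 40
```

```text
clock: 8.57
position: [482.1, 122.8, 325.0]
eef_rot: [-3.141, 0.051, -0.001]
force: [6.3, 3.3, -7.9]
gripper_width: 0.099
grasp_force: 40.7
clock: 8.9
position: [482.1, 121.3, 324.7]
eef_rot: [-3.139, 0.049, -0.001]
force: [8.9, 9.6, -13.2]
gripper_width: 0.1
grasp_force: 40.2
```

```bash
python3 -m jog '[{"rotation":[0,0,0],"linear":[0,0,0],"gripper":0.034},{"rotation":[0,0,0],"linear":[0,0,0],"gripper":0.034},{"rotation":[0,0,0],"linear":[0,0,0],"gripper":0.034},{"rotation":[0,0,0],"linear":[0,0,0.01],"gripper":0.034},{"rotation":[0,0,0],"linear":[0,0,0.02],"gripper":0.034},{"rotation":[0,0,0],"linear":[0,0,0.02],"gripper":0.034},{"rotation":[0,0,0],"linear":[0,0,0.02],"gripper":0.034},{"rotation":[0,0,0],"linear":[0,0,0],"gripper":0.034}]' 30
python3 -m jog '[{"rotation":[0,0,0.0459],"linear":[0.001,-0.022,-0.007],"gripper":0.044},{"rotation":[0,0,0.0459],"linear":[0.001,-0.022,-0.007],"gripper":0.044},{"rotation":[0,0,0.0459],"linear":[0.001,-0.022,-0.011],"gripper":0.044},{"rotation":[0,0,0.0459],"linear":[0.001,-0.022,-0.011],"gripper":0.044},{"rotation":[0,0,0.0459],"linear":[0.001,-0.022,-0.011],"gripper":0.044},{"rotation":[0,0,0.0459],"linear":[0.001,-0.022,-0.011],"gripper":0.044},{"rotation":[0,0,0.0459],"linear":[0.001,-0.022,-0.011],"gripper":0.044},{"rotation":[0,0,0.0459],"linear":[0.001,-0.022,-0.011],"gripper":0.044},{"rotation":[0,0,0.0459],"linear":[0.001,-0.022,-0.011],"gripper":0.044},{"rotation":[0,0,0.0459],"linear":[0.001,-0.022,-0.011],"gripper":0.044}]'
python3 -m jog '[{"rotation":[0,0,0],"linear":[0.001,-0.022,-0.011],"gripper":0.044},{"rotation":[0,0,0],"linear":[0.001,-0.022,-0.011],"gripper":0.044},{"rotation":[0,0,0],"linear":[0.001,-0.022,-0.011],"gripper":0.044},{"rotation":[0,0,0],"linear":[0.001,-0.022,-0.011],"gripper":0.044},{"rotation":[0,0,0],"linear":[0.001,-0.022,-0.011],"gripper":0.044},{"rotation":[0,0,0],"linear":[0.001,-0.022,-0.011],"gripper":0.044},{"rotation":[0,0,0],"linear":[0.001,-0.022,-0.011],"gripper":0.044},{"rotation":[0,0,0],"linear":[0.001,-0.022,-0.011],"gripper":0.044},{"rotation":[0,0,0],"linear":[0.001,-0.022,-0.011],"gripper":0.044},{"rotation":[0,0,0],"linear":[0.001,-0.022,-0.011],"gripper":0.044}]'
python3 -m jog '[{"rotation":[0,0,0],"linear":[0,0,0],"gripper":0.044},{"rotation":[0,0,0],"linear":[0,0,0],"gripper":0.044},{"rotation":[0,0,0],"linear":[0,0,0],"gripper":0.044}]'
python3 - <<'E'
from h import *
c=calibration("wrist");w=camera("wrist");s=camera("scene");t=camera("top");t0=cv2.imread("pics/top0.png")
for z in (0,8,50):print(z,proj("wrist",(504,-324,z)).round())
cv2.imwrite("pics/c5.png",np.hstack([cv2.resize(w,(400,300)),cv2.resize(s[190:350,220:430],(394,300))]));cv2.imwrite("pics/w5.png",w)
i=w.astype(int);m=((w.max(2)<45)).astype(np.uint8)
E
```

```text
clock: 9.57
position: [482.9, 120.7, 399.8]
eef_rot: [-3.14, 0.051, -0.008]
force: [-0.2, -0.1, -0.5]
gripper_width: 0.4
grasp_force: 0.0
clock: 10.4
position: [491.8, -100.9, 293.4]
eef_rot: [3.069, 0.668, 0.001]
force: [-0.0, 0.5, 0.1]
gripper_width: 0.517
grasp_force: 0.0
clock: 11.23
position: [501.9, -321.1, 183.3]
eef_rot: [3.07, 0.665, 0.0]
force: [1.3, -0.4, 0.1]
gripper_width: 0.514
grasp_force: 0.0
clock: 11.48
position: [502.1, -319.3, 183.7]
eef_rot: [-3.07, -0.665, -0.0]
force: [0.9, 0.3, 0.6]
gripper_width: 0.517
grasp_force: 0.0
0 [326. 206.]
8 [326. 209.]
50 [327. 223.]
```

View pics/c5.png

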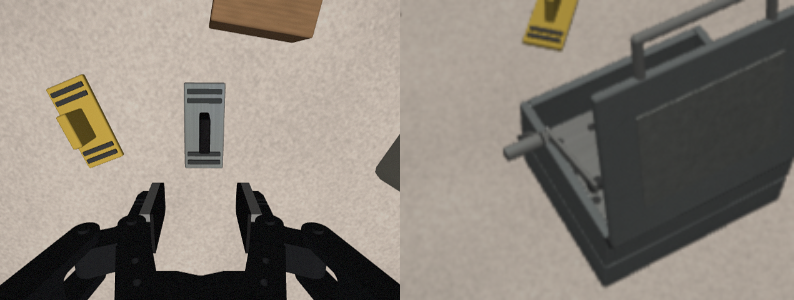

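The lid stands locked open by itself. In the wrist view the carrier is straight ahead, with its ends at full-scale pixels (327,132) and (326,268).

```bash
python3 - <<'E'
from h import *
w=cv2.imread("pics/w5.png");i=w.astype(int)
m=(i[...,0]>=i[...,2]-4).astype(np.uint8);k=np.zeros_like(m);k[110:285,280:380]=m[110:285,280:380]
k=cv2.morphologyEx(k,cv2.MORPH_CLOSE,np.ones((9,9)))
cs,_=cv2.findContours(k,0,1);c=max(cs,key=cv2.contourArea);r=cv2.minAreaRect(c);b=cv2.boxPoints(r);print(r)
P=np.array([plane("wrist",p,9) for p in b]);print(P.round(1),P.mean(0).round(1),[np.linalg.norm(P[j]-P[j-1]).round(1) for j in range(4)])
for j in range(4):
    d=P[j]-P[j-1];print(np.degrees(np.arctan2(d[1],d[0])).round(1))
print(read_state()["position"],read_state()["clock"])
E
```

```text
((326.4999694824219, 200.49996948242188), (64.99998474121094, 134.99996948242188), -0.0)
[[ 448.1 -321.2    9. ]
 [ 546.5 -278.5    9. ]
 [ 566.5 -322.2    9. ]
 [ 470.1 -369.5    9. ]] [ 507.8 -322.9    9. ] [np.float64(53.1), np.float64(107.3), np.float64(48.0), np.float64(107.4)]
114.6
23.5
-65.4
-153.8
[ 502.35287044 -318.93879265  184.03255244] 11.6333
```

```bash
python3 -m jog '[{"rotation":[0,0,0],"linear":[0.0035,-0.0045,-0.010],"gripper":0.044},{"rotation":[0,0,0],"linear":[0,0,-0.02],"gripper":0.044},{"rotation":[0,0,0],"linear":[0,0,-0.025],"gripper":0.044},{"rotation":[0,0,0],"linear":[0,0,-0.025],"gripper":0.044},{"rotation":[0,0,0],"linear":[0,0,-0.025],"gripper":0.044},{"rotation":[0,0,0],"linear":[0,0,-0.025],"gripper":0.044},{"rotation":[0,0,0],"linear":[0,0,-0.015],"gripper":0.044},{"rotation":[0,0,0],"linear":[0,0,-0.01],"gripper":0.044},{"rotation":[0,0,0],"linear":[0,0,-0.004],"gripper":0.044},{"rotation":[0,0,0],"linear":[0,0,0],"gripper":0.044}]' 30
python3 -m jog '[{"rotation":[0,0,0],"linear":[0,0,0],"gripper":0.03},{"rotation":[0,0,0],"linear":[0,0,0],"gripper":0.018},{"rotation":[0,0,0],"linear":[0,0,0],"gripper":0.0},{"rotation":[0,0,0],"linear":[0,0,0],"gripper":0.0},{"rotation":[0,0,0],"linear":[0,0,0],"gripper":0.0},{"rotation":[0,0,0],"linear":[0,0,0],"gripper":0.0},{"rotation":[0,0,0],"linear":[0,0,0],"gripper":0.0}]' 40
```

```text
clock: 12.47
position: [505.3, -324.0, 23.6]
eef_rot: [-3.07, -0.666, 0.001]
force: [-0.3, -0.6, 0.5]
gripper_width: 0.516
grasp_force: 0.0
clock: 13.05
position: [506.0, -324.6, 25.4]
eef_rot: [3.069, 0.665, 0.002]
force: [-0.7, 0.7, 6.8]
gripper_width: 0.131
grasp_force: 40.4
```

```bash
python3 -m jog '[{"rotation":[0,0,0],"linear":[0,0,0.005],"gripper":0.0},{"rotation":[0,0,0],"linear":[0,0,0.012],"gripper":0.0},{"rotation":[0,0,0],"linear":[0,0,0.02],"gripper":0.0},{"rotation":[0,0,0],"linear":[0,0,0.025],"gripper":0.0},{"rotation":[0,0,0],"linear":[0,0,0.025],"gripper":0.0},{"rotation":[0,0,0],"linear":[0,0,0.025],"gripper":0.0},{"rotation":[0,0,0],"linear":[0,0,0.025],"gripper":0.0},{"rotation":[0,0,0],"linear":[0,0,0.02],"gripper":0.0},{"rotation":[0,0,0],"linear":[0,0,0.01],"gripper":0.0},{"rotation":[0,0,0],"linear":[0,0,0],"gripper":0.0}]' 50
python3 -m jog '[{"rotation":[0,0,-0.0459],"linear":[-0.001,0.012,0],"gripper":0.0},{"rotation":[0,0,-0.0459],"linear":[-0.002,0.018,0],"gripper":0.0},{"rotation":[0,0,-0.0459],"linear":[-0.002,0.024,0],"gripper":0.0},{"rotation":[0,0,-0.0459],"linear":[-0.002,0.024,0],"gripper":0.0},{"rotation":[0,0,-0.0459],"linear":[-0.002,0.024,0],"gripper":0.0},{"rotation":[0,0,-0.0459],"linear":[-0.002,0.024,0],"gripper":0.0},{"rotation":[0,0,-0.0459],"linear":[-0.003,0.024,0],"gripper":0.0},{"rotation":[0,0,-0.0459],"linear":[-0.003,0.024,0],"gripper":0.0},{"rotation":[0,0,-0.0459],"linear":[-0.003,0.024,0],"gripper":0.0},{"rotation":[0,0,-0.0459],"linear":[-0.003,0.024,0],"gripper":0.0}]'
python3 -m jog '[{"rotation":[0,0,0],"linear":[-0.003,0.024,0],"gripper":0.0},{"rotation":[0,0,0],"linear":[-0.003,0.024,0],"gripper":0.0},{"rotation":[0,0,0],"linear":[-0.003,0.024,0],"gripper":0.0},{"rotation":[0,0,0],"linear":[-0.002,0.024,0],"gripper":0.0},{"rotation":[0,0,0],"linear":[-0.002,0.024,0],"gripper":0.0},{"rotation":[0,0,0],"linear":[-0.001,0.015,0],"gripper":0.0},{"rotation":[0,0,0],"linear":[0,0.008,0],"gripper":0.0},{"rotation":[0,0,0],"linear":[0,0.002,0],"gripper":0.0},{"rotation":[0,0,0],"linear":[0,0,0],"gripper":0.0},{"rotation":[0,0,0],"linear":[0,0,0],"gripper":0.0}]'
python3 - <<'E'
from h import *
w=camera("wrist");s=camera("scene");print(read_state()["position"])
cv2.imwrite("pics/c6.png",np.hstack([cv2.resize(w,(400,300)),cv2.resize(s[180:350,220:430],(370,300))]))
E
```

```text
clock: 13.88
position: [506.2, -324.8, 194.3]
eef_rot: [3.068, 0.664, 0.005]
force: [0.6, 0.4, -2.9]
gripper_width: 0.129
grasp_force: 49.1
clock: 14.72
position: [481.3, -101.0, 190.2]
eef_rot: [-3.141, 0.054, 0.003]
force: [-0.3, 0.0, -3.0]
gripper_width: 0.138
grasp_force: 49.1
clock: 15.55
position: [468.3, 41.7, 190.9]
eef_rot: [3.141, -0.052, -0.001]
force: [0.5, -0.6, -2.7]
gripper_width: 0.128
grasp_force: 49.1
[468.38827067  41.67447133 191.11218738]
```

View pics/c6.png

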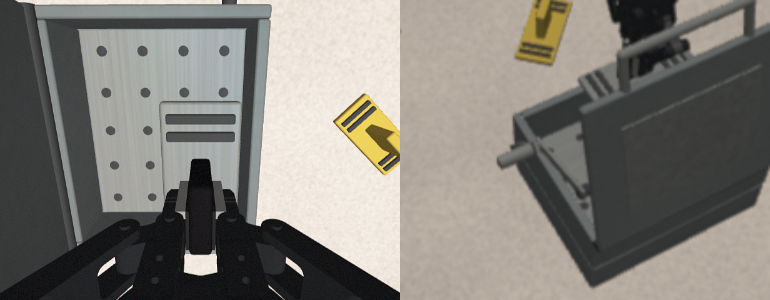

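The carrier hangs level above the open chest, inside the walls. I'll lower it gently.

```bash
python3 -m jog '[{"rotation":[0,0,0],"linear":[0,0.003,-0.005],"gripper":0.0},{"rotation":[0,0,0],"linear":[0,0.004,-0.012],"gripper":0.0},{"rotation":[0,0,0],"linear":[0,0,-0.016],"gripper":0.0},{"rotation":[0,0,0],"linear":[0,0,-0.016],"gripper":0.0},{"rotation":[0,0,0],"linear":[0,0,-0.016],"gripper":0.0},{"rotation":[0,0,0],"linear":[0,0,-0.016],"gripper":0.0},{"rotation":[0,0,0],"linear":[0,0,-0.010],"gripper":0.0},{"rotation":[0,0,0],"linear":[0,0,-0.006],"gripper":0.0},{"rotation":[0,0,0],"linear":[0,0,-0.003],"gripper":0.0},{"rotation":[0,0,0],"linear":[0,0,0],"gripper":0.0}]'
python3 -m jog '[{"rotation":[0,0,0],"linear":[0,0,-0.002],"gripper":0.0},{"rotation":[0,0,0],"linear":[0,0,-0.001],"gripper":0.0},{"rotation":[0,0,0],"linear":[0,0,0],"gripper":0.0},{"rotation":[0,0,0],"linear":[0,0,0],"gripper":0.0}]'
python3 -m jog '[{"rotation":[0,0,0],"linear":[0,0,-0.001],"gripper":0.0},{"rotation":[0,0,0],"linear":[0,0,-0.001],"gripper":0.0},{"rotation":[0,0,0],"linear":[0,0,0],"gripper":0.0},{"rotation":[0,0,0],"linear":[0,0,0],"gripper":0.0}]'
```

```text
clock: 16.48
position: [468.4, 49.7, 91.0]
eef_rot: [3.141, -0.051, -0.001]
force: [-0.9, 0.3, -3.4]
gripper_width: 0.131
grasp_force: 49.1
clock: 16.82
position: [468.6, 49.8, 88.6]
eef_rot: [-3.141, 0.051, -0.001]
force: [0.5, -0.3, -2.0]
gripper_width: 0.132
grasp_force: 49.1
clock: 17.15
position: [468.4, 49.8, 86.3]
eef_rot: [-3.141, 0.051, 0.0]
force: [-0.0, -0.6, -2.5]
gripper_width: 0.134
grasp_force: 49.1
```

```bash
python3 -m jog '[{"rotation":[0,0,0],"linear":[0,0,-0.001],"gripper":0.0},{"rotation":[0,0,0],"linear":[0,0,0],"gripper":0.0},{"rotation":[0,0,0],"linear":[0,0,0],"gripper":0.0}]'
python3 -m jog '[{"rotation":[0,0,0],"linear":[0,0,-0.001],"gripper":0.0},{"rotation":[0,0,0],"linear":[0,0,0],"gripper":0.0},{"rotation":[0,0,0],"linear":[0,0,0],"gripper":0.0}]'
```

```text
clock: 17.4
position: [468.5, 49.8, 85.4]
eef_rot: [-3.141, 0.051, -0.0]
force: [-0.4, -0.2, 2.8]
gripper_width: 0.134
grasp_force: 49.8
clock: 17.65
position: [468.5, 49.8, 85.4]
eef_rot: [3.141, -0.051, 0.001]
force: [-11.1, -2.1, 29.6]
gripper_width: 0.129
grasp_force: 54.0
```

```bash
python3 -m jog '[{"rotation":[0,0,0],"linear":[0,0,0.001],"gripper":0.0},{"rotation":[0,0,0],"linear":[0,0,0],"gripper":0.02},{"rotation":[0,0,0],"linear":[0,0,0],"gripper":0.034},{"rotation":[0,0,0],"linear":[0,0,0],"gripper":0.034},{"rotation":[0,0,0],"linear":[0,0,0],"gripper":0.034},{"rotation":[0,0,0],"linear":[0,0,0.005],"gripper":0.034},{"rotation":[0,0,0],"linear":[0,0,0.015],"gripper":0.034},{"rotation":[0,0,0],"linear":[0,0,0.02],"gripper":0.034},{"rotation":[0,0,0],"linear":[0,0,0.025],"gripper":0.034},{"rotation":[0,0,0],"linear":[0.001,-0.005,0.03],"gripper":0.034}]'
python3 -m jog '[{"rotation":[0,0,0],"linear":[0.001,-0.005,0.03],"gripper":0.034},{"rotation":[0,0,0],"linear":[0.002,-0.005,0.03],"gripper":0.034},{"rotation":[0,0,0],"linear":[0.002,-0.005,0.03],"gripper":0.034},{"rotation":[0,0,0],"linear":[0.002,0,0.03],"gripper":0.034},{"rotation":[0,0,0],"linear":[0.002,0,0.03],"gripper":0.034},{"rotation":[0,0,0],"linear":[0.002,0,0.03],"gripper":0.034},{"rotation":[0,0,0],"linear":[0.001,0,0.03],"gripper":0.034},{"rotation":[0,0,0],"linear":[0.001,0,0.01],"gripper":0.034},{"rotation":[0,0,0],"linear":[0,0,0],"gripper":0.034},{"rotation":[0,0,0],"linear":[0,0,0],"gripper":0.034}]'
python3 - <<'E'
from h import *
w=camera("wrist");cv2.imwrite("pics/w7.png",w);cv2.imwrite("pics/c7.png",cv2.resize(w,(480,360)))
E
```

```text
clock: 18.48
position: [468.5, 45.4, 180.8]
eef_rot: [-3.141, 0.049, 0.003]
force: [0.4, -0.1, 0.1]
gripper_width: 0.398
grasp_force: 0.0
clock: 19.32
position: [482.3, 29.8, 400.3]
eef_rot: [-3.141, 0.051, -0.001]
force: [-0.3, -0.3, -0.4]
gripper_width: 0.399
grasp_force: 0.0
```

View pics/c7.png

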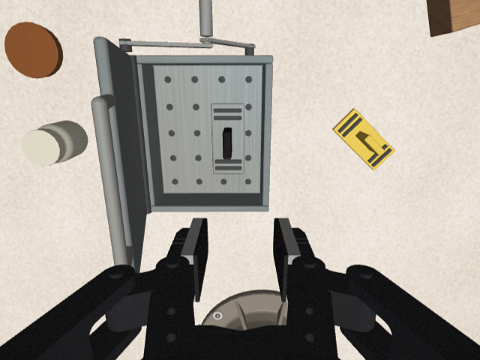

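The carrier stands upright inside the chest (fin at (227,143)), the lid is open and the stay locked. My ten pictures are used up, so from here I check numerically. Next I re-grip the bar and lift to straight.

```bash
python3 -m jog '[{"rotation":[0,0,0],"linear":[0,0.015,0],"gripper":0.034},{"rotation":[0,0,0],"linear":[0,0.02,0],"gripper":0.034},{"rotation":[0,0,0],"linear":[0,0.02,0],"gripper":0.034},{"rotation":[0,0,0],"linear":[0,0.02,0],"gripper":0.034},{"rotation":[0,0,0],"linear":[0,0.012,0],"gripper":0.034},{"rotation":[0,0,0],"linear":[0,0.0045,0],"gripper":0.034},{"rotation":[0,0,0],"linear":[0,0,-0.01],"gripper":0.034},{"rotation":[0,0,0],"linear":[0,0,-0.02],"gripper":0.034},{"rotation":[0,0,0],"linear":[0,0,-0.02],"gripper":0.034},{"rotation":[0,0,0],"linear":[0,0,-0.02],"gripper":0.034}]'
python3 -m jog '[{"rotation":[0,0,0],"linear":[0,0,-0.005],"gripper":0.034},{"rotation":[0,0,0],"linear":[0,0,0],"gripper":0.034},{"rotation":[0,0,0],"linear":[0,0,0],"gripper":0.015},{"rotation":[0,0,0],"linear":[0,0,0],"gripper":0.0},{"rotation":[0,0,0],"linear":[0,0,0],"gripper":0.0},{"rotation":[0,0,0],"linear":[0,0,0],"gripper":0.0},{"rotation":[0,0,0],"linear":[0,0,0],"gripper":0.0}]' 40
```

```text
clock: 20.2
position: [482.2, 119.7, 328.5]
eef_rot: [3.141, -0.053, -0.001]
force: [0.6, 0.5, -0.0]
gripper_width: 0.399
grasp_force: 0.0
clock: 20.78
position: [482.9, 121.3, 326.4]
eef_rot: [-3.141, 0.051, -0.003]
force: [-0.1, -0.2, 7.8]
gripper_width: 0.099
grasp_force: 39.4
```

```bash
python3 -m jog '[{"rotation":[0,0,0],"linear":[0,0.002,0.001],"gripper":0.0},{"rotation":[0,0,0],"linear":[0,0.004,0.001],"gripper":0.0},{"rotation":[0,0,0],"linear":[0.0002,0.004,0.001],"gripper":0.0},{"rotation":[0,0,0],"linear":[0.0003,0.004,0.001],"gripper":0.0},{"rotation":[0,0,0],"linear":[0.0003,0.004,0.0005],"gripper":0.0},{"rotation":[0,0,0],"linear":[0,0.004,0.0005],"gripper":0.0},{"rotation":[0,0,0],"linear":[0,0.002,0],"gripper":0.0},{"rotation":[0,0,0],"linear":[0,0,0],"gripper":0.0},{"rotation":[0,0,0],"linear":[0,0,0],"gripper":0.0}]' 40
python3 -m jog '[{"rotation":[0,0,0],"linear":[0,0.0015,0],"gripper":0.0},{"rotation":[0,0,0],"linear":[0,0.001,0],"gripper":0.0},{"rotation":[0,0,0],"linear":[0,0,0],"gripper":0.0},{"rotation":[0,0,0],"linear":[0,0,0],"gripper":0.0}]'
```

```text
clock: 21.53
position: [483.5, 144.4, 330.3]
eef_rot: [3.14, -0.052, 0.001]
force: [3.9, -5.3, -1.4]
gripper_width: 0.095
grasp_force: 39.5
clock: 21.87
position: [483.6, 146.4, 330.5]
eef_rot: [3.139, -0.053, 0.001]
force: [2.5, -8.7, 0.3]
gripper_width: 0.095
grasp_force: 39.8
```

```bash
python3 -m jog '[{"rotation":[0,0,0],"linear":[0,0.001,0],"gripper":0.0},{"rotation":[0,0,0],"linear":[0,0,0],"gripper":0.0},{"rotation":[0,0,0],"linear":[0,0,0],"gripper":0.0}]'
python3 -m jog '[{"rotation":[0,0,0],"linear":[0,0.0005,0],"gripper":0.0},{"rotation":[0,0,0],"linear":[0,0,0],"gripper":0.0},{"rotation":[0,0,0],"linear":[0,0,0],"gripper":0.0}]'
python3 - <<'E'
from h import *
cv2.imwrite("pics/s8.png",camera("scene"))
a=cv2.imread("pics/s1.png")[230:310,260:330];
for n in("s1","s2","s8"):
    b=cv2.imread(f"pics/{n}.png")[230:310,260:330];print(n,[np.abs(a.astype(int)-b).mean().round(2)])
    i=b.astype(int);g=cv2.absdiff(cv2.imread(f"pics/{n}.png"),cv2.imread("pics/scene0.png"))[255:300,262:292].max(2)
    ys,xs=np.nonzero(g>35);print(xs.mean()+262,ys.mean()+255,len(xs))
E
```

```text
clock: 22.12
position: [483.6, 147.1, 330.6]
eef_rot: [3.139, -0.053, 0.001]
force: [1.6, -9.2, 2.1]
gripper_width: 0.097
grasp_force: 39.9
clock: 22.37
position: [483.7, 147.4, 330.6]
eef_rot: [3.139, -0.053, 0.001]
force: [1.8, -11.5, 2.8]
gripper_width: 0.102
grasp_force: 40.0
s1 [np.float64(0.0)]
286.5444444444444 280.5 90
s2 [np.float64(8.14)]
284.0175438596491 271.70175438596493 114
s8 [np.float64(1.7)]
286.0869565217391 280.4347826086956 92
```

```bash
python3 -m jog '[{"rotation":[0,0,0],"linear":[0,-0.001,0],"gripper":0.034},{"rotation":[0,0,0],"linear":[0,0,0],"gripper":0.034},{"rotation":[0,0,0],"linear":[0,0,0],"gripper":0.034},{"rotation":[0,0,0],"linear":[0,0,0.01],"gripper":0.034},{"rotation":[0,0,0],"linear":[0,0,0.025],"gripper":0.034},{"rotation":[0,0,0],"linear":[0,0,0.025],"gripper":0.034},{"rotation":[0,0,0],"linear":[0,0,0.015],"gripper":0.034},{"rotation":[0,0,0],"linear":[0.005,-0.01,0],"gripper":0.0},{"rotation":[0,0,0],"linear":[0.02,-0.015,0],"gripper":0.0},{"rotation":[0,0,0],"linear":[0.025,-0.015,0],"gripper":0.0}]' 20
python3 -m jog '[{"rotation":[0,0,0],"linear":[0.03,-0.015,0],"gripper":0.0},{"rotation":[0,0,0],"linear":[0.03,-0.012,0],"gripper":0.0},{"rotation":[0,0,0],"linear":[0.025,0,0],"gripper":0.0},{"rotation":[0,0,0],"linear":[0.009,0,0],"gripper":0.0},{"rotation":[0,0,0],"linear":[0,0,0],"gripper":0.0},{"rotation":[0,0,0],"linear":[0,0,0],"gripper":0.0}]'
python3 - <<'E'
from h import *
w=camera("scene");cv2.imwrite("pics/s9.png",w)
print(np.abs(cv2.imread("pics/s8.png").astype(int)-w)[265:320,262:330].mean())
g=cv2.absdiff(w,cv2.imread("pics/scene0.png"))[255:300,262:292].max(2)
ys,xs=np.nonzero(g>35);print(xs.mean()+262,ys.mean()+255,len(xs))
E
```

```text
clock: 23.25
position: [533.1, 108.1, 406.5]
eef_rot: [-3.141, 0.048, -0.003]
force: [-0.1, -0.0, -0.5]
gripper_width: 0.0
grasp_force: 0.0
clock: 23.75
position: [626.8, 81.5, 404.9]
eef_rot: [-3.141, 0.05, 0.002]
force: [0.1, -0.2, 0.3]
gripper_width: -0.002
grasp_force: 0.0
4.476737967914438
286.0408163265306 279.59183673469386 98
```

```bash
python3 -m jog '[{"rotation":[0,0,0],"linear":[0,-0.001,-0.015],"gripper":0.0},{"rotation":[0,0,0],"linear":[0,-0.001,-0.028],"gripper":0.0},{"rotation":[0,0,0],"linear":[0,0,-0.03],"gripper":0.0},{"rotation":[0,0,0],"linear":[0,0,-0.03],"gripper":0.0},{"rotation":[0,0,0],"linear":[0,0,-0.03],"gripper":0.0},{"rotation":[0,0,0],"linear":[0,0,-0.03],"gripper":0.0},{"rotation":[0,0,0],"linear":[0,0,-0.03],"gripper":0.0},{"rotation":[0,0,0],"linear":[0,0,-0.02],"gripper":0.0},{"rotation":[0,0,0],"linear":[0,0,-0.01],"gripper":0.0},{"rotation":[0,0,0],"linear":[0,0,0],"gripper":0.0}]' 20
python3 -m jog '[{"rotation":[0,0,0],"linear":[0,0,-0.004],"gripper":0.0},{"rotation":[0,0,0],"linear":[0,0,-0.002],"gripper":0.0},{"rotation":[0,0,0],"linear":[0,0,-0.001],"gripper":0.0},{"rotation":[0,0,0],"linear":[0,0,0],"gripper":0.0},{"rotation":[0,0,0],"linear":[0,0,0],"gripper":0.0}]'
python3 -m jog '[{"rotation":[0,0,0],"linear":[0,0,-0.002],"gripper":0.0},{"rotation":[0,0,0],"linear":[0,0,-0.002],"gripper":0.0},{"rotation":[0,0,0],"linear":[0,0,0],"gripper":0.0},{"rotation":[0,0,0],"linear":[0,0,0],"gripper":0.0}]'
```

```text
clock: 24.63
position: [625.7, 79.3, 181.0]
eef_rot: [3.141, -0.05, -0.004]
force: [-0.2, 0.5, 0.8]
gripper_width: -0.002
grasp_force: 0.0
clock: 25.05
position: [627.5, 79.4, 176.0]
eef_rot: [-3.141, 0.051, -0.002]
force: [0.3, 0.4, -1.0]
gripper_width: 0.003
grasp_force: 0.0
clock: 25.38
position: [627.1, 79.2, 171.1]
eef_rot: [3.141, -0.051, -0.0]
force: [-0.4, 0.1, 0.1]
gripper_width: 0.004
grasp_force: 0.0
```

```bash
python3 -m jog '[{"rotation":[0,0,0],"linear":[0,0,-0.002],"gripper":0.0},{"rotation":[0,0,0],"linear":[0,0,-0.002],"gripper":0.0},{"rotation":[0,0,0],"linear":[0,0,-0.002],"gripper":0.0},{"rotation":[0,0,0],"linear":[0,0,-0.001],"gripper":0.0},{"rotation":[0,0,0],"linear":[0,0,0],"gripper":0.0}]'
python3 -m jog '[{"rotation":[0,0,0],"linear":[0,0,-0.001],"gripper":0.0},{"rotation":[0,0,0],"linear":[0,0,-0.001],"gripper":0.0},{"rotation":[0,0,0],"linear":[0,0,0],"gripper":0.0}]'
python3 -m jog '[{"rotation":[0,0,0],"linear":[0,0,-0.001],"gripper":0.0},{"rotation":[0,0,0],"linear":[0,0,-0.001],"gripper":0.0},{"rotation":[0,0,0],"linear":[0,0,0],"gripper":0.0}]'
```

```text
clock: 25.8
position: [627.0, 79.2, 163.9]
eef_rot: [3.141, -0.051, -0.001]
force: [-0.5, 0.3, 0.3]
gripper_width: -0.001
grasp_force: 0.0
clock: 26.05
position: [627.3, 79.3, 162.2]
eef_rot: [-3.141, 0.051, -0.0]
force: [1.3, -0.5, 1.5]
gripper_width: -0.002
grasp_force: 0.4
clock: 26.3
position: [627.2, 79.3, 160.2]
eef_rot: [-3.141, 0.051, -0.0]
force: [0.4, -0.1, 0.1]
gripper_width: 0.0
grasp_force: 0.4
```

```bash
python3 -m jog '[{"rotation":[0,0,0],"linear":[0,0.0005,-0.001],"gripper":0.0},{"rotation":[0,0,0],"linear":[0,0.0005,-0.001],"gripper":0.0},{"rotation":[0,0,0],"linear":[0,0,0],"gripper":0.0}]'
python3 -m jog '[{"rotation":[0,0,0],"linear":[0,0.0005,-0.001],"gripper":0.0},{"rotation":[0,0,0],"linear":[0,0.0005,-0.001],"gripper":0.0},{"rotation":[0,0,0],"linear":[0,0,0],"gripper":0.0}]'
python3 - <<'E'
from h import *
w=camera("scene");cv2.imwrite("pics/s10.png",w)
g=cv2.absdiff(w,cv2.imread("pics/scene0.png"))[255:310,262:292].max(2)
ys,xs=np.nonzero(g>35);print(xs.mean()+262,ys.mean()+255,len(xs))
E
```

```text
clock: 26.55
position: [627.1, 80.4, 158.0]
eef_rot: [-3.141, 0.05, 0.0]
force: [0.5, 0.8, -1.1]
gripper_width: -0.0
grasp_force: 0.2
clock: 26.8
position: [627.2, 81.4, 156.1]
eef_rot: [-3.141, 0.05, 0.0]
force: [0.1, -0.4, 1.4]
gripper_width: 0.0
grasp_force: 0.7
284.16962025316457 276.83037974683543 395
```

```bash
python3 -m jog '[{"rotation":[0,0,0],"linear":[0,0.0005,-0.001],"gripper":0.0},{"rotation":[0,0,0],"linear":[0,0.0005,-0.001],"gripper":0.0},{"rotation":[0,0,0],"linear":[0,0,0],"gripper":0.0}]'
python3 -m jog '[{"rotation":[0,0,0],"linear":[0,0.0005,-0.001],"gripper":0.0},{"rotation":[0,0,0],"linear":[0,0.0005,-0.001],"gripper":0.0},{"rotation":[0,0,0],"linear":[0,0,0],"gripper":0.0}]'
python3 - <<'E'
from h import *
s8=cv2.imread("pics/s8.png")
print("tip",proj("scene",(627,83.5,144)),"roller end straight",proj("scene",(642,82.3,145)),"mid",proj("scene",(624,83,145)))
w=camera("scene");cv2.imwrite("pics/s11.png",w)
for n in("s8","s9","s10","s11"):
    i=cv2.imread(f"pics/{n}.png")
    print(n);print(i[276:296:2,274:292:2].mean(2).round().astype(int))
E
```

```text
clock: 27.1
position: [627.2, 82.4, 154.2]
eef_rot: [-3.141, 0.05, -0.0]
force: [0.2, 1.0, 0.5]
gripper_width: 0.002
grasp_force: 0.9
clock: 27.35
position: [627.2, 83.4, 152.2]
eef_rot: [-3.141, 0.051, -0.0]
force: [0.1, -0.2, 2.6]
gripper_width: 0.001
grasp_force: 1.0
tip [289.5085616  283.84676855] roller end straight [281.61929067 286.78254839] mid [290.8499302  282.59292753]
s8
[[170 169 171 172 169 169 159  51  48]
 [171 173 168 166 167 168 171  85  80]
 [169 168 168 169 171 157 130 117 121]
 [167 168 167 156 131 118 121 118 111]
 [171 173 175 111 113 115 108  98  88]
 [174 175 175 141  78  96  84  70  96]
 [173 171 174 165  82  73  97 147 172]
 [173 173 177 177 170 158 176 175 175]
 [172 170 171 177 171 171 172 170 175]
 [174 173 175 173 169 172 171 169 173]]
s9
[[167 165 166 168 164 165 155  49  64]
 [167 170 165 163 163 160 147  96 116]
 [165 164 165 163 149 118 117 118 114]
 [163 164 164 102 117 116 112 103  94]
 [167 170 170  89 104 102  90  79  77]
 [170 171 171 153  60  74  73 118 168]
 [168 168 170 168 132 117 168 169 168]
 [168 169 172 172 170 168 173 169 171]
 [169 16
[... 160 characters left out ...]
75 176 174  79  62  62  33  22]
 [175 175 174 175 135  62  61  33  22]
 [178 181 181 177 176  83  60  25  25]
 [183 182 181 173 118 120  86  71  91]
 [180 178 182 169  75 116 109  97  85]
 [180 181 184 185 106  86  80  80 133]
 [180 177 179 185 170 106 129 176 186]
 [182 181 183 181 177 180 180 176 181]]
s11
[[178 176 177 181  74  34  21  24  36]
 [179 181 176 176  82  45  22  21  28]
 [176 175 176 177  95  53  57  24  23]
 [174 176 175 175 114  49  64  28  24]
 [178 182 181 177 170  61  64  35  20]
 [183 182 182 179 179 118  65  26  23]
 [180 179 182 179 127 120  86  81  88]
 [180 181 185 185 113 111 114 105  92]
 [180 177 179 185 163  65  89  76 103]
 [181 181 184 181 178 128  99 150 181]]
```

The roller follows the tip down with 1–3 N. I'll continue.

```bash
python3 -m jog '[{"rotation":[0,0,0],"linear":[0,0.0005,-0.001],"gripper":0.0},{"rotation":[0,0,0],"linear":[0,0.0005,-0.001],"gripper":0.0},{"rotation":[0,0,0],"linear":[0,0.0005,-0.001],"gripper":0.0},{"rotation":[0,0,0],"linear":[0,0,0],"gripper":0.0}]'
python3 -m jog '[{"rotation":[0,0,0],"linear":[0,0.0005,-0.001],"gripper":0.0},{"rotation":[0,0,0],"linear":[0,0.0005,-0.001],"gripper":0.0},{"rotation":[0,0,0],"linear":[0,0.0005,-0.001],"gripper":0.0},{"rotation":[0,0,0],"linear":[0,0,0],"gripper":0.0}]'
python3 -m jog '[{"rotation":[0,0,0],"linear":[0,0.0005,-0.001],"gripper":0.0},{"rotation":[0,0,0],"linear":[0,0.0005,-0.001],"gripper":0.0},{"rotation":[0,0,0],"linear":[0,0.0005,-0.001],"gripper":0.0},{"rotation":[0,0,0],"linear":[0,0,0],"gripper":0.0}]'
```

```text
clock: 27.73
position: [627.3, 84.9, 149.2]
eef_rot: [-3.141, 0.051, -0.0]
force: [1.5, 0.3, 2.2]
gripper_width: 0.002
grasp_force: 1.2
clock: 28.07
position: [627.3, 86.4, 146.2]
eef_rot: [-3.141, 0.051, -0.0]
force: [0.9, -0.2, 2.1]
gripper_width: 0.001
grasp_force: 1.3
clock: 28.4
position: [627.3, 87.9, 143.1]
eef_rot: [-3.141, 0.05, -0.0]
force: [1.1, 0.2, 3.2]
gripper_width: -0.002
grasp_force: 1.4
```

```bash
python3 -m jog '[{"rotation":[0,0,0],"linear":[0,0.0005,-0.001],"gripper":0.0},{"rotation":[0,0,0],"linear":[0,0.0005,-0.001],"gripper":0.0},{"rotation":[0,0,0],"linear":[0,0,0],"gripper":0.0}]'
python3 -m jog '[{"rotation":[0,0,0],"linear":[0,0,0.005],"gripper":0.0},{"rotation":[0,0,0],"linear":[0,0,0.015],"gripper":0.0},{"rotation":[0,0,0],"linear":[0,-0.004,0.025],"gripper":0.0},{"rotation":[0,0,0],"linear":[0,-0.004,0.03],"gripper":0.0},{"rotation":[0,0,0],"linear":[0,0,0.03],"gripper":0.0},{"rotation":[0,0,0],"linear":[0,0,0.03],"gripper":0.0},{"rotation":[0,0,0],"linear":[0,0,0.03],"gripper":0.0},{"rotation":[0,0,0],"linear":[0,0,0.03],"gripper":0.0},{"rotation":[0,0,0],"linear":[0,0,0.03],"gripper":0.0},{"rotation":[0,0,0],"linear":[0,0,0.035],"gripper":0.0}]'
python3 -m jog '[{"rotation":[0,0,0],"linear":[0,0,0],"gripper":0.034},{"rotation":[0,0,0],"linear":[0,0,0],"gripper":0.034}]'
python3 - <<'E'
from h import *
w=camera("scene");cv2.imwrite("pics/s12.png",w);s0=cv2.imread("pics/scene0.png");t=camera("top");cv2.imwrite("pics/t12.png",t)
for n in("s8","s12"):
    i=cv2.imread(f"pics/{n}.png")
    print(n);print(i[276:306:2,274:294:2].mean(2).round().astype(int))
ex=np.array([np.cos(-.033),np.sin(-.033)]);ey=np.array([-ex[1],ex[0]])
for y,z in((10,145),(17,133),(20,128),(22,122)):
    p=np.r_[np.array([480,77.7])+162*ex+y*ey,z];print(y,z,proj("scene",p).round(1))
E
```

```text
clock: 28.65
position: [627.3, 88.9, 141.2]
eef_rot: [-3.141, 0.051, -0.0]
force: [2.7, 0.5, 3.6]
gripper_width: 0.003
grasp_force: 1.6
clock: 29.48
position: [626.1, 80.6, 402.0]
eef_rot: [3.141, -0.05, -0.003]
force: [1.1, -0.5, 1.0]
gripper_width: -0.001
grasp_force: 0.0
clock: 29.65
position: [627.4, 81.0, 403.4]
eef_rot: [-3.141, 0.05, -0.004]
force: [-0.5, 0.9, 0.3]
gripper_width: 0.275
grasp_force: 0.0
s8
[[170 169 171 172 169 169 159  51  48  56]
 [171 173 168 166 167 168 171  85  80 114]
 [169 168 168 169 171 157 130 117 121 121]
 [167 168 167 156 131 118 121 118 111 102]
 [171 173 175 111 113 115 108  98  88  74]
 [174 175 175 141  78  96  84  70  96 133]
 [173 171 174 165  82  73  97 147 172 172]
 [173 173 177 177 170 158 176 175 175 174]
 [172 170 171 177 171 171 172 170 175 174]
 [174 173 175 173 169 172 171 169 173 176]
 [174 170 172 174 168 169 170 169 167 173]
 [175 171 172 174 171 170 174 170 168 175]
 [172 171 174 170 169 167 171 172 167 169]
 [171 172 171 169 176 172 171 172 165 165]
 [171 171 174 173 175 175 172 170 164 168]]
s12
[[167 166 168 169 166 165 156  49  49  51]
 [169 170 166 163 164 164 168  86  48  50]
 [166 165 166 166 168 166 167 159  61  49]
 [165 165 164 164 167 164 168 169 127  50]
 [168 171 172 166 167 167 166 165 170  85]
 [171 171 171 167 167 167 169 165 171 159]
 [170 168 171 168 169 163 171 169 168 166]
 [170 170 173 173 171 169 173 157 136 117]
 [170 167 169 174 168 153 125 116 117 115]
 [171 170 173 170 163  92 117 114 108 101]
 [171 167 170 172 166  82 104  98  86  76]
 [172 169 170 170 168 123  68  73  94 146]
 [169 168 171 166 166 165 135 144 164 167]
 [169 169 167 166 173 169 169 171 162 163]
 [169 169 170 170 172 171 169 167 161 165]]
10 145 [281.5 286.9]
17 133 [283.6 293.4]
20 128 [284.5 296.2]
22 122 [285.1 298.7]
```

The knee now sits at about (21,124) in the chest frame. It is clearly folded and stays there. Back to the bar, with the lid expected near 1.34–1.36.

```bash
python3 -m jog '[{"rotation":[0,0,0],"linear":[-0.012,0.004,0],"gripper":0.036},{"rotation":[0,0,0],"linear":[-0.024,0.008,0],"gripper":0.036},{"rotation":[0,0,0],"linear":[-0.03,0.009,0],"gripper":0.036},{"rotation":[0,0,0],"linear":[-0.03,0.009,0],"gripper":0.036},{"rotation":[0,0,0],"linear":[-0.03,0.009,0],"gripper":0.036},{"rotation":[0,0,0],"linear":[-0.014,0.004,0],"gripper":0.036},{"rotation":[0,0,0],"linear":[-0.004,0.001,0],"gripper":0.036},{"rotation":[0,0,0],"linear":[0,0,0],"gripper":0.036},{"rotation":[0,0,0],"linear":[0,0,0],"gripper":0.036}]' 40
python3 -m jog '[{"rotation":[0,0,0],"linear":[0,0,-0.01],"gripper":0.036},{"rotation":[0,0,0],"linear":[0,0,-0.015],"gripper":0.036},{"rotation":[0,0,0],"linear":[0,0,-0.015],"gripper":0.036},{"rotation":[0,0,0],"linear":[0,0,-0.015],"gripper":0.036},{"rotation":[0,0,0],"linear":[0,0,-0.013],"gripper":0.036},{"rotation":[0,0,0],"linear":[0,0,-0.01],"gripper":0.036},{"rotation":[0,0,0],"linear":[0,0,0],"gripper":0.036},{"rotation":[0,0,0],"linear":[0,0,0],"gripper":0.036}]'
```

```text
clock: 30.5
position: [483.8, 124.2, 400.9]
eef_rot: [3.141, -0.052, -0.001]
force: [-0.3, -0.2, 0.3]
gripper_width: 0.424
grasp_force: 0.0
clock: 31.17
position: [483.4, 124.5, 322.7]
eef_rot: [3.141, -0.051, -0.002]
force: [0.8, -1.2, 1.3]
gripper_width: 0.419
grasp_force: 0.0
```

```bash
python3 -m jog '[{"rotation":[0,0,0],"linear":[0,0,0],"gripper":0.025},{"rotation":[0,0,0],"linear":[0,0,0],"gripper":0.018},{"rotation":[0,0,0],"linear":[0,0,0],"gripper":0.014},{"rotation":[0,0,0],"linear":[0,0,0],"gripper":0.0},{"rotation":[0,0,0],"linear":[0,0,0],"gripper":0.0},{"rotation":[0,0,0],"linear":[0,0,0],"gripper":0.0},{"rotation":[0,0,0],"linear":[0,0,0],"gripper":0.0}]' 30
```

```text
clock: 31.75
position: [483.5, 124.9, 323.8]
eef_rot: [-3.141, 0.051, -0.002]
force: [0.5, 2.1, 6.0]
gripper_width: 0.102
grasp_force: 29.6
```

```bash
python3 -m jog '[{"rotation":[0,0,0],"linear":[0,-0.003,-0.0006],"gripper":0.0},{"rotation":[0,0,0],"linear":[-0.0002,-0.0056,-0.0013],"gripper":0.0},{"rotation":[0,0,0],"linear":[-0.0003,-0.0086,-0.0022],"gripper":0.0},{"rotation":[0,0,0],"linear":[-0.0003,-0.0084,-0.0026],"gripper":0.0},{"rotation":[0,0,0],"linear":[-0.0003,-0.0084,-0.0029],"gripper":0.0},{"rotation":[0,0,0],"linear":[0,0,0],"gripper":0.0}]' 30
python3 - <<'E'
from h import *
w=camera("scene");cv2.imwrite("pics/s13.png",w)
print(w[280:316:2,274:300:2].mean(2).round().astype(int))
E
```

```text
clock: 32.25
position: [482.2, 88.5, 313.0]
eef_rot: [3.14, -0.054, -0.0]
force: [6.8, -4.6, -3.3]
gripper_width: 0.101
grasp_force: 29.9
[[165 164 165 165 167 165 166 158  60  48  51  88  90]
 [164 164 164 163 165 163 167 168 126  49  49  54 106]
 [167 170 169 165 165 166 165 165 168  84  48  50  67]
 [171 170 171 167 167 165 168 163 171 158  51  48  50]
 [168 167 171 167 169 162 170 167 167 168 129  47  49]
 [169 170 173 172 170 167 173 170 171 170 160  67  48]
 [169 166 167 173 167 167 167 166 172 170 167 124  49]
 [170 170 172 170 165 168 168 165 169 172 168 150  96]
 [170 167 168 171 165 165 166 167 161 146 117 115 117]
 [171 168 168 170 166 166 168 145 113 114 116 114 106]
 [169 167 169 166 164 155 109 116 116 113 103  92  81]
 [168 168 167 166 172 159  70 111 101  90  77  88 132]
 [168 168 169 169 171 171  82  82  74  92 135 161 165]
 [171 167 167 168 173 175 163 109 143 163 169 163 163]
 [167 167 166 168 170 167 169 170 174 168 168 168 164]
 [166 167 163 164 165 164 166 172 173 168 168 165 162]
 [168 171 167 162 170 167 168 169 168 170 167 170 171]
 [172 171 168 168 166 166 169 167 167 168 166 167 169]]
```

The stay folds on as the lid comes down (roller end now at row about 302). I'll continue lowering.

```bash
python3 -m jog '[{"rotation":[0,0,0],"linear":[-0.0003,-0.0082,-0.0034],"gripper":0.0},{"rotation":[0,0,0],"linear":[-0.0003,-0.0082,-0.0034],"gripper":0.0},{"rotation":[0,0,0],"linear":[-0.0005,-0.0158,-0.0081],"gripper":0.0},{"rotation":[0,0,0],"linear":[-0.0005,-0.0151,-0.0094],"gripper":0.0},{"rotation":[0,0,0],"linear":[-0.0005,-0.0143,-0.0105],"gripper":0.0},{"rotation":[0,0,0],"linear":[-0.0004,-0.0134,-0.0116],"gripper":0.0}]' 30
python3 -m jog '[{"rotation":[0,0,0],"linear":[-0.0004,-0.0124,-0.0126],"gripper":0.0},{"rotation":[0,0,0],"linear":[-0.0004,-0.0114,-0.0136],"gripper":0.0},{"rotation":[0,0,0],"linear":[-0.0003,-0.0103,-0.0145],"gripper":0.0},{"rotation":[0,0,0],"linear":[-0.0003,-0.0091,-0.0153],"gripper":0.0},{"rotation":[0,0,0],"linear":[0,0,0],"gripper":0.0}]'
```

```text
clock: 32.8
position: [479.7, 14.7, 266.9]
eef_rot: [-3.141, 0.051, -0.001]
force: [6.1, 4.5, -2.8]
gripper_width: 0.103
grasp_force: 29.7
clock: 33.22
position: [477.8, -29.4, 208.8]
eef_rot: [3.141, -0.054, -0.002]
force: [8.9, -1.6, -7.6]
gripper_width: 0.1
grasp_force: 29.4
```

```bash
python3 -m jog '[{"rotation":[0,0,0],"linear":[-0.0008,-0.0038,-0.0075],"gripper":0.0},{"rotation":[0,0,0],"linear":[-0.0005,-0.004,-0.0085],"gripper":0.0},{"rotation":[0,0,0],"linear":[0,-0.0035,-0.0085],"gripper":0.0},{"rotation":[0,0,0],"linear":[0,-0.003,-0.0085],"gripper":0.0},{"rotation":[0,0,0],"linear":[0,-0.0028,-0.0085],"gripper":0.0},{"rotation":[0,0,0],"linear":[0,-0.0025,-0.0085],"gripper":0.0},{"rotation":[0,0,0],"linear":[0,-0.0022,-0.0085],"gripper":0.0},{"rotation":[0,0,0],"linear":[0,-0.0017,-0.0085],"gripper":0.0},{"rotation":[0,0,0],"linear":[0,-0.001,-0.0085],"gripper":0.0},{"rotation":[0,0,0],"linear":[0,0,0],"gripper":0.0}]' 30
python3 -m jog '[{"rotation":[0,0,0],"linear":[0,-0.0004,-0.005],"gripper":0.0},{"rotation":[0,0,0],"linear":[0,-0.0004,-0.004],"gripper":0.0},{"rotation":[0,0,0],"linear":[0,0,-0.003],"gripper":0.0},{"rotation":[0,0,0],"linear":[0,0,0],"gripper":0.0},{"rotation":[0,0,0],"linear":[0,0,0],"gripper":0.0}]'
```

```text
clock: 34.05
position: [476.7, -52.5, 134.2]
eef_rot: [3.141, -0.051, -0.001]
force: [9.5, 0.3, -8.2]
gripper_width: 0.1
grasp_force: 29.4
clock: 34.47
position: [476.6, -53.5, 123.1]
eef_rot: [3.141, -0.051, -0.001]
force: [6.2, -5.2, -6.8]
gripper_width: 0.099
grasp_force: 29.6
```

```bash
python3 -m jog '[{"rotation":[0,0,0],"linear":[-0.0008,-0.0005,-0.003],"gripper":0.0},{"rotation":[0,0,0],"linear":[0,0,-0.003],"gripper":0.0},{"rotation":[0,0,0],"linear":[0,0,-0.002],"gripper":0.0},{"rotation":[0,0,0],"linear":[0,0,0],"gripper":0.0},{"rotation":[0,0,0],"linear":[0,0,0],"gripper":0.0}]' 30
python3 -m jog '[{"rotation":[0,0,0],"linear":[0,0,-0.001],"gripper":0.0},{"rotation":[0,0,0],"linear":[0,0,-0.001],"gripper":0.0},{"rotation":[0,0,0],"linear":[0,0,0],"gripper":0.0},{"rotation":[0,0,0],"linear":[0,0,0],"gripper":0.0}]'
python3 -m jog '[{"rotation":[0,0,0],"linear":[0,0,-0.001],"gripper":0.0},{"rotation":[0,0,0],"linear":[0,0,0],"gripper":0.0},{"rotation":[0,0,0],"linear":[0,0,0],"gripper":0.0}]'
```

```text
clock: 34.88
position: [476.6, -53.9, 115.4]
eef_rot: [3.141, -0.051, 0.002]
force: [9.3, -5.4, -7.7]
gripper_width: 0.104
grasp_force: 29.8
clock: 35.22
position: [476.6, -53.9, 113.6]
eef_rot: [3.141, -0.051, 0.002]
force: [6.9, -4.9, -1.5]
gripper_width: 0.104
grasp_force: 30.3
clock: 35.47
position: [476.6, -53.9, 112.7]
eef_rot: [3.141, -0.051, 0.002]
force: [7.3, -5.3, 0.1]
gripper_width: 0.104
grasp_force: 30.4
```

```bash
python3 -m jog '[{"rotation":[0,0,0],"linear":[0,0,-0.001],"gripper":0.0},{"rotation":[0,0,0],"linear":[0,0,0],"gripper":0.0},{"rotation":[0,0,0],"linear":[0,0,0],"gripper":0.0}]' 30
python3 -m jog '[{"rotation":[0,0,0],"linear":[0,0,-0.001],"gripper":0.0},{"rotation":[0,0,0],"linear":[0,0,0],"gripper":0.0},{"rotation":[0,0,0],"linear":[0,0,0],"gripper":0.0}]'
```

```text
clock: 35.72
position: [476.6, -54.0, 112.2]
eef_rot: [3.14, -0.051, 0.002]
force: [2.9, -6.1, 10.9]
gripper_width: 0.102
grasp_force: 31.6
clock: 35.97
position: [476.8, -54.0, 111.9]
eef_rot: [3.14, -0.052, 0.003]
force: [-2.6, -5.0, 27.4]
gripper_width: 0.098
grasp_force: 33.2
```

The force rises without travel, so the lid is seated. I'll release and withdraw.

```bash
python3 -m jog '[{"rotation":[0,0,0],"linear":[0,0,0],"gripper":0.034},{"rotation":[0,0,0],"linear":[0,0,0],"gripper":0.034},{"rotation":[0,0,0],"linear":[0,0,0],"gripper":0.034},{"rotation":[0,0,0],"linear":[0,0,0],"gripper":0.034},{"rotation":[0,0,0],"linear":[0,0,0.005],"gripper":0.034},{"rotation":[0,0,0],"linear":[0,0,0.015],"gripper":0.034},{"rotation":[0,0,0],"linear":[0,0,0.03],"gripper":0.034},{"rotation":[0,0,0],"linear":[0,0,0.03],"gripper":0.034},{"rotation":[0,0,0],"linear":[0,0,0.03],"gripper":0.034},{"rotation":[0,0,0],"linear":[0,-0.03,0.02],"gripper":0.034}]' 30
python3 -m jog '[{"rotation":[0,0,0],"linear":[0,-0.03,0],"gripper":0.034},{"rotation":[0,0,0],"linear":[0,-0.03,0],"gripper":0.034},{"rotation":[0,0,0],"linear":[0,-0.03,0],"gripper":0.034},{"rotation":[0,0,0],"linear":[0,-0.03,0],"gripper":0.034},{"rotation":[0,0,0],"linear":[0,-0.03,0],"gripper":0.034},{"rotation":[0,0,0],"linear":[0,-0.03,0],"gripper":0.034},{"rotation":[0,0,0],"linear":[0,-0.03,0],"gripper":0.034},{"rotation":[0,0,0],"linear":[0,-0.02,0],"gripper":0.034},{"rotation":[0,0,0],"linear":[0,0,0],"gripper":0.034},{"rotation":[0,0,0],"linear":[0,0,0],"gripper":0.034}]'
python3 - <<'E'
from h import *
w=camera("scene");s0=cv2.imread("pics/scene0.png")
g=cv2.GaussianBlur(cv2.absdiff(w,s0),(3,3),0).max(2)>30
n,l,st,ce=cv2.connectedComponentsWithStats(g.astype(np.uint8))
for i in range(1,n):
    if st[i][4]>12:print(st[i],ce[i].round())
E
```

```text
clock: 36.8
position: [477.0, -79.1, 243.9]
eef_rot: [-3.14, 0.041, -0.004]
force: [3.1, 0.7, 0.5]
gripper_width: 0.391
grasp_force: 0.0
clock: 37.63
position: [475.6, -313.9, 240.6]
eef_rot: [-3.141, 0.054, 0.001]
force: [0.0, -0.3, 0.5]
gripper_width: 0.396
grasp_force: 0.0
[ 223    0   53   96 2575] [253.  44.]
[496   0   8  39 175] [500.  15.]
[590   0  12   8  63] [596.   2.]
[588  31   5  10  38] [590.  36.]
[484  48  21  58 529] [494.  73.]
[508  51  53  15 340] [535.  57.]
[567  56  18   8  89] [577.  59.]
[541  62  21   9 102] [551.  66.]
[592  62   5   6  22] [594.  65.]
[567  67  16   5  71] [575.  69.]
[516  71  33  28 457] [529.  81.]
[556  75  39  79 936] [579. 113.]
[528  78  29  24 125] [542.  87.]
[562  79  12  22  84] [569.  88.]
[493  92  18  29 327] [502. 104.]
[231 150  44  38 856] [252. 168.]
```

The final image differs from the first only at the arm and where the carrier stood. The chest, stay and bystanders match.

```bash
python3 -c "
from workcell import close_job;print(close_job())"
```

```text
the job is handed in; nothing more can be done
None
```

The job is handed in at about 38 s: the carrier stands upright on the chest floor and the lid is fully shut with the stay folded. Push on the roller stayed under 5 N, and the final image showed the bystanders unmoved.

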